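# Slide the bottle tray over the step onto the bench shaker and close the keeper

### The job

Load the bench shaker: swing its keeper bar fully open, then slide the tray with the two bottles along the table, up over the step onto the shaker's deck and between the guides until its nose is at the back stop. Slide it rather than carry it: never more than about a centimetre off the surface it is on, and let it rest on the deck while it is still half across the step, with the bottles kept standing. Then swing the keeper shut behind it, and leave the other things on the table alone.

Things in the scene. Friction and masses are not known exactly. Their poses are not given: they have to be found in the camera images.
- shaker: Fixed low bench shaker. Origin: on the table under its deck; +y points out of its entrance, z up; a tray slides in towards -y. Steel side guides 20 mm high, inner faces at x = +-46 mm (y -59 to 29), flare to +-54 mm at y = 51. Black back stop: face at y = -61 mm, 26 mm high. Behind it, y -71 to -141, a grey drive housing 124 mm wide, 60 mm high, its knob 73 mm. All heights are above the table.
- deck: The shaker's flat aluminium deck plate, 124 x 130 mm; its top is 6 mm above the table, so that its open edge at y = +60 mm of the shaker's frame is a 6 mm step up. Same origin and axes as the shaker.
- keeper (a joint): Level steel keeper bar on an upright hinge at the +x side of the entrance, 11 to 19 mm above the table. 0 = shut, lying across the entrance, just behind where a seated tray ends. Grows as it swings outward (clockwise from above) to the stop at 1.9 rad, fully open. At value q it points from the hinge along (-cos q, sin q) in the shaker's x, y. Stiff hinge (0.06 N m): stays where left.
- keeper_hinge (a point): Point on the keeper's hinge axis, at shaker x = 68, y = 63 mm, 50 mm above the table, the same height as point keeper_pin.
- keeper_pin (a point): Upright round steel pin, 10 mm thick, at the free end of the keeper, 85 mm from the hinge axis, with which to move it; the pin rises to 63 mm above the table, this point is on its axis 50 mm above the table.
- tray: Loose aluminium tray, 84 mm wide (x), 110 mm long (y), 17 mm high, about 0.28 kg. Origin: centre of its underside. The nose (y = -55 mm) goes in first; its last 16 mm of floor turn up 8 mm like a sledge; the underside is flat from y = -39 to the tail at +55 mm. Fully home, its origin is at x = 0, y = -6, z = 6 mm in the shaker's frame, axes along the shaker's.
- tray_handle (a point): Flat upright handle post of the tray, 14 mm thick (x) and 26 mm deep (y), faces along the tray's axes, at tray x = 0, y = +25 mm, top 76 mm above the tray's underside; this point is on its axis 58 mm above the underside. Same axes as the tray.
- slim_bottle: Slim blue squeeze bottle, 24 mm across, 82 mm high, standing loose in one of the tray's two front cells (43 mm long, 38 mm wide, floor 4 mm thick, divider walls 16 mm above the underside). Origin: centre of its underside.
- wide_bottle: Clear bottle with a white cap, 31 mm across, 78 mm high, standing loose in the other front cell. Origin: centre of its underside.
- glue_bottle: Bystander, to be left alone: white glue bottle, 38 x 47 x 110 mm, standing. Origin: centre of its underside.
- gel_cup: Bystander, to be left alone: green measuring cup with lid, 59 mm wide, 49 mm high. Origin: centre of its underside.
- drop_bottle: Bystander, to be left alone: small white dropper bottle, 20 mm wide, 36 mm high. Origin: centre of its underside.
- marker_2: Bystander, to be left alone: white marker pen, 14 x 165 x 12 mm, lying. Origin: centre of its underside.
- drum_1: Bystander, to be left alone: black sanding drum, 18 mm wide, 22 mm high, standing. Origin: centre of its underside.
- drum_2: Bystander, to be left alone: another such sanding drum. Origin: centre of its underside.
There are look-alikes about, which are no part of the job. What is shaped like the wide_bottle but yellow is not meant.

How it is judged:
On the way, in this order (a step that is already met when the one before it is completed fails the run):
1. the keeper is swung open (past 1.5 rad) while the tray is still on the table outside (value of joint keeper above 1.5 rad and y of tray in the frame of shaker above 0.12 m), for 0.1 s.
2. the tray lies half across the step, bearing on the deck (y of tray in the frame of shaker between 0.02 and 0.1 m and x of tray in the frame of shaker between -0.015 and 0.015 m and contact force between tray and deck above 0.3 N), for 0.1 s.
3. the tray is flat on the deck, within 7 mm of the back stop, with the keeper still open (y of tray in the frame of shaker between -0.012 and 0.001 m and x of tray in the frame of shaker between -0.007 and 0.007 m and z of tray in the frame of shaker between 0.003 and 0.009 m and angle between tray's own z axis and vertical below 0.05 rad and angle between the y axis of tray and the y axis of shaker, either way round below 0.1 rad and value of joint keeper above 0.6 rad), for 0.2 s.
At the end, for the whole second after the job is handed in: The tray lies flat on the deck between the guides, straight (within 0.1 rad) and its nose within 7 mm of the back stop; the keeper is shut (under 0.15 rad); both bottles stand upright in the tray; all is at rest (y of tray in the frame of shaker between -0.012 and 0.001 m and x of tray in the frame of shaker between -0.007 and 0.007 m and z of tray in the frame of shaker between 0.003 and 0.009 m and angle between tray's own z axis and vertical below 0.05 rad and angle between the y axis of tray and the y axis of shaker, either way round below 0.1 rad and value of joint keeper below 0.15 rad and linear speed of tray below 0.02 m/s and angle between each of slim_bottle, wide_bottle's own z axis and vertical below 0.15 rad and horizontal distance between each of slim_bottle, wide_bottle and tray below 0.055 m); the robot touches nothing.
It fails at once if the tray is carried: its underside centre is more than 22 mm above the table (height (world z) of tray above 0.022 m).
It fails at once if the tray is tipped by more than 0.35 rad (angle between tray's own z axis and vertical above 0.35 rad).
It fails at once if a bottle falls over (angle between any of slim_bottle, wide_bottle's own z axis and vertical above 0.5 rad).
It fails at once if a bystander is moved more than 30 mm (distance of any of glue_bottle, gel_cup, drop_bottle, marker_2, drum_1, drum_2 from where it was at the start of the episode above 0.03 m).
It also fails if it takes over 70 s, if anything falls off the work surface, if the arm or the gripper's body presses on something with over 40 N, if the wrist force passes 120 N, or if a joint passes its speed limit or range.

### The arm

A 6-joint arm with a two-finger parallel gripper is mounted at the origin on a cart in front of the work surface, level with it; the furniture and walls round the work are solid. World frame = base frame: x ahead of the robot, y to its left, z up, the work surface at z = 0. Lengths are in m, angles in rad, forces in N, time in s.
With the tool pointing down it reaches from about 0.325 to 0.9 m from the base axis. Payload 6.1 kg.
Tool frame: the origin (TCP) lies midway between the tips of the shut fingers; the grasp point (between the pads) lies 19 mm behind it; x points along the fingers, y is the direction in which the jaws open and shut, and the axes are right-handed (so a half turn about x gives the same grasp; the last joint's range is limited). The gripper opens to 85 mm and grips with 20 to 120 N. Pads are 22 mm wide; open, the fingers measure 114 mm over their backs; the gripper's body (76 mm by 85 mm) begins 54 mm behind the grasp point. The pads swing forward as they close: fully open they stand 13 mm farther back than shut.
Start: joints at [-0.126, 0.22, 1.526, -0, 1.395, -0.126], TCP at [0.625, -0, 0.231] pointing down, gripper open.
Joint ranges: [-2.98, 2.98], [-0.91, 2.08], [0.09, 2.57], [-1.24, 4.39], [0.2, 2.65], [-2.68, 2.68]. Speed limits (rad/s): [2.57, 2.57, 3.01, 3.14, 3.14, 3.14].

### API

Orientations are given as [roll, pitch, yaw] about the fixed x, y, z axes, in that order (R = Rz(yaw) Ry(pitch) Rx(roll)).
In Python, from plant import movep, move_l, set_joints, gripper_to, hold, inverse_kinematics, observe, get_image, get_calibration, Unreachable, job_done gives the robot as it stands. Calls block until the motion is done:
- movep(position, orientation): joint-space move of the TCP to a pose.
- move_l(position, feed=0.15, rotation=None, max_force=None): straight line of the TCP; rotation=None keeps the orientation; feed is the mean speed in m/s. With max_force (N) it stops when the force on the tool has changed by that much, and returns True; else False.
- set_joints(angles): joint-space move.
- gripper_to(opening, f_grip=None): finger opening in m; f_grip is the grip in N (None keeps the last); returns when the fingers have stopped.
- hold(seconds).
- inverse_kinematics(position, orientation): joint angles nearest the present ones, or None.
- observe(): the state.
- get_image(name): name is "scene" or "side" or "wrist"; returns (picture, depth): 384x512x3 uint8, red, green, blue; 384x512 float32, m along the optical axis (not along the pixel's ray), 0 where there is no reading.
- get_calibration(name): a dict with "intrinsics" (3x3 intrinsics, pixels), "world_from_camera" (4x4, takes a point from camera to world coordinates). Camera axes: x right, y down, z forward; pixel columns grow to the right and rows downward; lengths in m; the calibration is good to about 2 mm. A picture is of the moment at which its call begins: read the wrist's pose just before it. get_calibration takes no time and is no camera call; for the wrist camera it gives the pose at the moment of the call.
A pose or a line that the arm cannot do raises Unreachable and nothing moves.
- job_done(): hands the job in, once; it reports no verdict.
The state is a dict: "time_s": time; "q": joint angles; "joint_velocities": joint speeds; "joint_torque": joint torques, N m; "eef_pos": TCP position; "tcp_rot": TCP orientation; "ft_force": force on the tool from outside, world axes, zero at the start; "torque": the same for the moment, N m; "opening": finger opening in m.
Only numpy, scipy, OpenCV 4.12 (cv2) and the standard library are available. Lean on these libraries where they do the work, as an engineer would, in place of code of your own. Each camera call takes 0.05 s, during which the arm holds its last target. There are 200 camera calls.

## Working session

There is one attempt and no reset: what is moved stays moved. The work goes in short steps, each a Python script; the robot and the scene stay as the last script left them, time stands still between calls to the robot, and variables do not carry over. Pictures are saved under pics/ and viewed, about 8 in all and at most 12, crops included, and the job is handed in when it is done.

```bash
ls; mkdir -p pics
cat > h.py <<'E'
import numpy as np, cv2
from plant import *
def cap(n,save=None):
    c=get_calibration(n); im,d=get_image(n)
    if save: cv2.imwrite('pics/'+save+'.png',im[:,:,::-1])
    return im,d,c
def cloud(d,c):
    K=np.array(c["intrinsics"]);T=np.array(c["world_from_camera"])
    v,u=np.mgrid[:d.shape[0],:d.shape[1]]
    P=np.stack([(u-K[0,2])/K[0,0]*d,(v-K[1,2])/K[1,1]*d,d],-1)
    return P@T[:3,:3].T+T[:3,3]
def px(c,p):
    K=np.array(c["intrinsics"]);T=np.linalg.inv(np.array(c["world_from_camera"]))
    q=T[:3,:3]@np.array(p)+T[:3,3]; return (K@q)[:2]/q[2]
E
python3 - <<'E'
from h import *
o=observe();print(o)
for n in("scene","side"):
    im,d,c=cap(n,n); np.savez('pics/'+n,im=im,d=d,K=c["intrinsics"],T=c["world_from_camera"]); print(n,np.round(c["world_from_camera"],3).tolist(),(d>0).mean())
a=cv2.imread('pics/scene.png');b=cv2.imread('pics/side.png')
cv2.imwrite('pics/v1.png',cv2.resize(a,(800,600),interpolation=cv2.INTER_CUBIC)); cv2.imwrite('pics/v2.png',cv2.resize(b,(800,600)))
E
```

```text
pics
{'time_s': 0.0, 'q': array([-1.26126173e-01,  2.21250843e-01,  1.52762073e+00, -1.02537875e-05,
        1.39469959e+00, -1.26105580e-01]), 'joint_velocities': array([ 1.45432191e-03,  7.31692315e-04,  1.48600214e-03,  3.94599919e-04,
       -7.48598942e-05,  3.89680575e-04]), 'joint_torque': array([-5.06932320e-04, -4.96913910e+01, -3.89390445e+01, -4.46828235e-04,
        1.12446505e-02,  2.49123751e-06]), 'eef_pos': array([6.24388610e-01, 5.39405933e-05, 2.30178846e-01]), 'tcp_rot': array([-1.69180131,  1.5688178 ,  3.02056888]), 'ft_force': array([ 0.7751076 , -0.0640926 , -0.95241532]), 'torque': array([-0.06303493,  0.00933817, -0.01654658]), 'opening': 0.08486862522427593}
scene [[-0.86, -0.256, 0.442, 0.21], [-0.511, 0.453, -0.73, 0.745], [-0.014, -0.854, -0.52, 0.483], [0.0, 0.0, 0.0, 1.0]] 0.9960276285807291
side [[0.964, -0.128, 0.232, 0.374], [-0.264, -0.53, 0.806, -0.612], [0.019, -0.838, -0.545, 0.548], [0.0, 0.0, 0.0, 1.0]] 0.9959665934244791
```

View pics/v1.png

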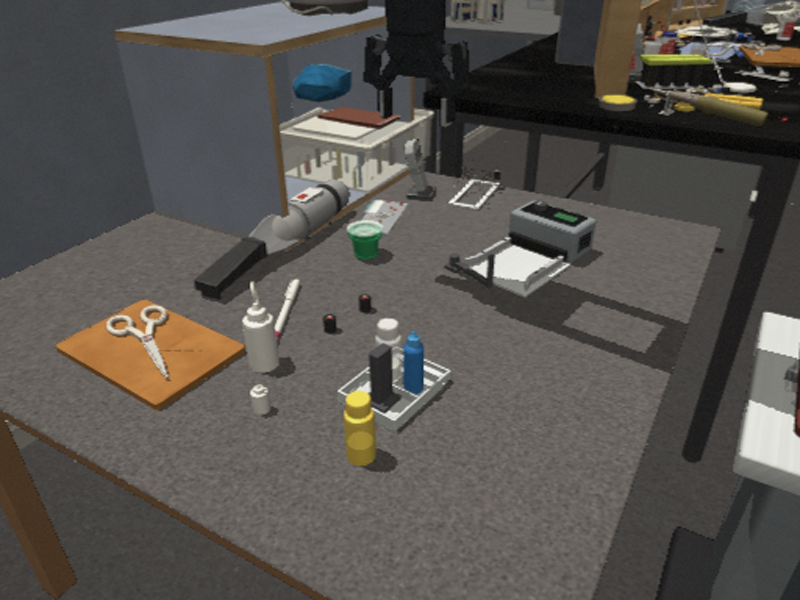

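View pics/v2.png

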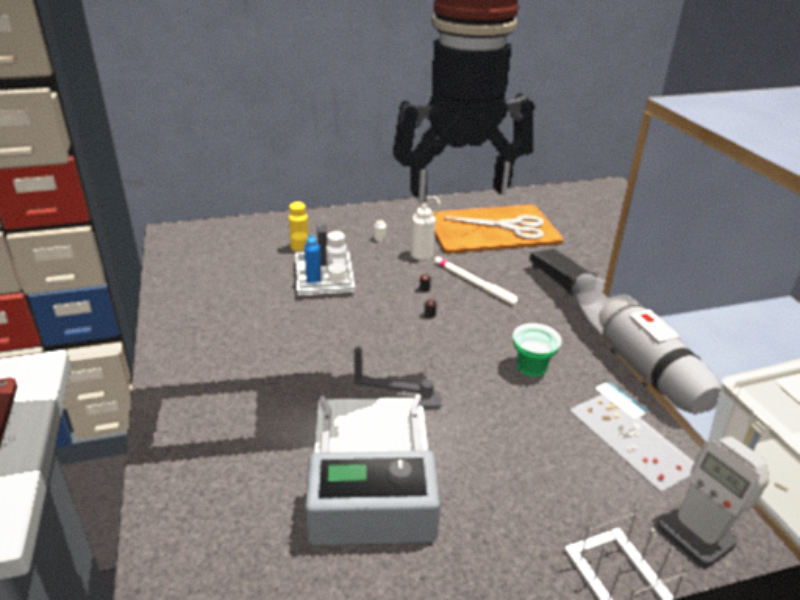

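The scene view (800x600) shows the tray with its black handle and the blue and clear bottles at about (395,385). The yellow look-alike is at (360,430), the shaker at (520,255) and the keeper pin at (490,268). In the side view the tray is at (325,270), the shaker at (375,440), the keeper pin at (358,365) and its hinge at (430,393).

The candidates for wide_bottle are clear with white cap at scene (388,340) and yellow at (360,430). The clear one standing in the tray fits.

```bash
cat > td.py <<'E'
from h import *
W=[];C=[];S=[]
for i,n in enumerate(("scene","side")):
    z=np.load(f'pics/{n}.npz'); P=cloud(z['d'],dict(intrinsics=z['K'],world_from_camera=z['T']))
    m=(z['d']>0)&(P[...,2]>-.02)&(P[...,2]<.12)&(P[...,0]>.15)&(P[...,0]<.8)&(P[...,1]>-.4)&(P[...,1]<.45)
    W.append(P[m]);C.append(z['im'][m]);S.append(np.full(m.sum(),i))
W=np.vstack(W);C=np.vstack(C);S=np.hstack(S)
E
python3 - <<'E'
from td import *
for s in(0,1):
    t=W[(S==s)&(abs(W[:,2])<.01)]; A=np.c_[t[:,:2],np.ones(len(t))]; print('table',s,np.median(t[:,2]))
# topdown: 1px=1.25mm; rows = x down from .8 ; cols = y left positive
k=900
img=np.zeros((600,800,3),np.uint8)
o=np.argsort(W[:,2])
u=((.45-W[o,1])*k).astype(int);v=((.8-W[o,0])*k).astype(int)
ok=(u>=1)&(u<799)&(v>=1)&(v<599)
col=C[o][:,::-1].astype(float); 
h=W[o,2]
for uu,vv,c in zip(u[ok],v[ok],col[ok]): img[vv-1:vv+1,uu-1:uu+1]=c
cv2.imwrite('pics/td.png',img)
g=lambda m:W[m]
for s in(0,1):
    m=(S==s)&(W[:,2]>.052)&(W[:,2]<.064)&(W[:,1]<0)
    p=g(m)[:,:2].astype(np.float32); 
    # largest cluster
    r=cv2.minAreaRect(p); print('housing',s,len(p),np.percentile(p,[1,50,99],axis=0).round(3).tolist(),r)
    b=(S==s)&(C[:,2]>C[:,0]*1.0+60)&(W[:,2]>.01); print('blue',b.sum(),np.median(W[b],0),W[b].min(0),W[b].max(0))
    d=(S==s)&(C.max(1)<70)&(W[:,2]>.03)&(W[:,2]<.08); 
    q=g(d); q=q[np.lexsort(q.T)]
    # cluster by grid
    L=np.zeros((400,450),np.uint8); iu=((q[:,0]-.1)/.002).astype(int);iv=((q[:,1]+.45)/.002).astype(int);L[iu,iv]=1
    L=cv2.dilate(L,np.ones((3,3)));n,lab=cv2.connectedComponents(L)
    for i in range(1,n):
        z=q[lab[iu,iv]==i]
        if len(z)>8: print(' dark',s,len(z),z.min(0).round(3),z.max(0).round(3),np.median(z,0).round(3))
E
```

```text
table 0 -0.00033323922602429557
table 1 -0.00019296333481966244
housing 0 660 [[0.414, -0.311], [0.475, -0.183], [0.784, -0.006]] ((0.624849259853363, -0.19608041644096375), (0.22963635623455048, 0.39255425333976746), 62.537479400634766)
blue 380 [0.48783449 0.24983266 0.04935065] [0.48056965 0.23720803 0.01068102] [0.50199457 0.25589832 0.08570115]
 dark 0 47 [ 0.412 -0.211  0.03 ] [ 0.423 -0.163  0.046] [ 0.417 -0.185  0.038]
 dark 0 237 [ 0.425 -0.227  0.059] [ 0.529 -0.167  0.073] [ 0.48  -0.197  0.062]
 dark 0 42 [ 0.501 -0.013  0.031] [ 0.509 -0.005  0.063] [ 0.504 -0.007  0.05 ]
 dark 0 284 [0.506 0.266 0.03 ] [0.521 0.292 0.075] [0.509 0.285 0.053]
housing 1 3349 [[0.414, -0.322], [0.478, -0.214], [0.783, -0.158]] ((0.5776986479759216, -0.23481261730194092), (0.21550558507442474, 0.42335808277130127), 44.99979782104492)
blue 243 [0.49118091 0.23068112 0.04833114] [ 0.48082116 -0.12266559  0.01009582] [0.79323892 0.26575796 0.08587822]
 dark 1 696 [ 0.426 -0.235  0.059] [ 0.521 -0.172  0.065] [ 0.468 -0.214  0.062]
 dark 1 55 [ 0.501 -0.02   0.031] [ 0.507 -0.011  0.064] [ 0.505 -0.017  0.05 ]
 dark 1 54 [0.507 0.259 0.031] [0.517 0.266 0.075] [0.513 0.263 0.059]
```

View pics/td.png

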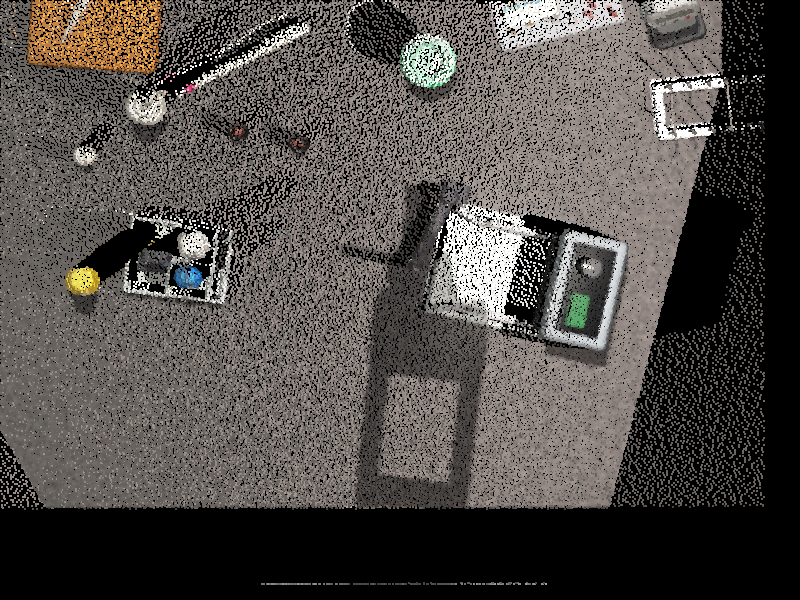

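The top-down map shows the tray at (180,260) px with its nose to the right. Its handle is at (155,263) and the two bottles are at (193,243) and (188,277). The yellow bottle sits right behind the tail at (83,280). The shaker is at (530,270), with the hinge near (450,190) and the pin at (408,262). Next I fit the shaker and tray poses.

Run:
```python
from td import *
x,y,z=W.T
def rect(m,name):
    p=W[m][:,:2]
    # drop sparse points
    g=np.round(p/.004).astype(int);_,inv,c=np.unique(g,axis=0,return_inverse=True,return_counts=True)
    p=p[c[inv.ravel()]>=2]
    r=cv2.minAreaRect(p.astype(np.float32)*1000); print(name,len(p),np.round(r[0],1),np.round(r[1],1),round(r[2],2)); return r
hz=(x>.38)&(x<.58)&(y>-.36)&(y<-.12)&(z>.05)&(z<.066)
for s in(0,1): rect(hz&(S==s),f'housing{s}')
rect(hz,'housing')
fl=(C.max(1).astype(int)-C.min(1)<40)
dk=(x>.4)&(x<.6)&(y>-.13)&(y<0)&(z>.003)&(z<.0085)&(C.min(1)>140)
for s in(0,1): rect(dk&(S==s),f'deck{s}')
rect(dk,'deck')
gd=(x>.4)&(x<.6)&(y>-.16)&(y<0)&(z>.021)&(z<.029)
for s in(0,1): 
    p=W[gd&(S==s)&(C.min(1)>90)]
    print('guide pts',s,len(p))
tr=(x>.44)&(x<.6)&(y>.17)&(y<.33)&(z>.013)&(z<.019)
for s in(0,1): rect(tr&(S==s),f'trayrim{s}')
rect(tr,'trayrim')
ht=(x>.48)&(x<.54)&(y>.25)&(y<.3)&(z>.072)&(z<.079)&(C.max(1)<110)
rect(ht,'handletop'); print(z[ht].mean())
pt=(x>.48)&(x<.53)&(y>-.03)&(y<.01)&(z>.0605)&(z<.066); print('pintop',pt.sum(),W[pt].mean(0),[W[pt&(S==s)].mean(0).round(4) for s in (0,1)])
for s in (0,1):
  m=(x>.48)&(x<.53)&(y>-.03)&(y<.01)&(z>.03)&(z<.06)&(S==s); print('pin side',W[m].mean(0).round(4))
bar=(x>.48)&(x<.6)&(y>-.07)&(y<0.01)&(z>.015)&(z<.023)&(C.max(1)<100)
rect(bar,'bar')
for nm,c,m in(('blue',0,(C[:,2]>C[:,0]*1.+60)&(x<.52)&(y>.2)&(z>.02)),('yel',0,(C[:,0]>C[:,2]*1.+90)&(C[:,1]>90)&(x<.53)&(y>.3)&(z>.02)),('wh',0,(C.min(1)>120)&(x>.51)&(x<.55)&(y>.21)&(y<.26)&(z>.03))):
    rect(m,nm)
np.save('pics/dummy',0)
```

```text
housing0 462 [ 477.7 -193.8] [ 66.5 123.1] 78.09
housing1 3142 [ 476.3 -201.3] [ 72.2 123.9] 77.26
housing 3776 [ 476.8 -198.9] [ 76.7 124.4] 77.99
deck0 276 [495.  -88.5] [124.9  82.3] 0.05
deck1 1886 [504.5 -79.4] [ 86.2 123.3] 76.83
deck 2330 [501.6 -89.9] [106.3 124.6] 77.92
guide pts 0 10
guide pts 1 55
trayrim0 385 [510.9 252.8] [112.3  84.3] 82.59
trayrim1 156 [509.2 249. ] [111.1  83.5] 81.96
trayrim 586 [510.6 251.1] [115.3  85. ] 83.12
handletop 92 [513.7 277. ] [27.6 13.7] 78.0
0.0748818499090406
pintop 26 [ 0.50456126 -0.01304095  0.06238378] [array([ 0.5065, -0.0092,  0.0623]), array([ 0.5037, -0.0147,  0.0624])]
pin side [ 0.5051 -0.0075  0.0444]
pin side [ 0.5032 -0.0161  0.045 ]
bar 254 [543.8 -30.9] [18.4 98.4] 62.34
blue 545 [492.2 245. ] [43.6 23.3] 79.78
yel 655 [487.5 357.6] [28.8 36.7] 5.99
wh 476 [527.  233.8] [28.8 35.3] 5.24
```

```bash
cat >> h.py <<'E'
PSI=np.radians(-12.2); ORG=np.array([.4993,-.0965])
def sh(x,y):  # shaker -> world
    c,s=np.cos(PSI),np.sin(PSI); return ORG+np.array([c*x-s*y,s*x+c*y])
def rot(a):   # tool down, jaws along world angle a
    return [0,np.pi/2,a-np.pi/2]
HINGE=sh(.068,.063)
def pin(q,r=.085): return HINGE+r*np.array([np.cos(np.pi-q+PSI),np.sin(np.pi-q+PSI)])
def jaw(q): return np.pi/2-q+PSI
E
python3 - <<'E'
from h import *
print(HINGE,pin(.246),pin(1.9))
q0=.246
p=pin(q0)
movep([*p,.12],rot(jaw(q0))); gripper_to(.024,20)
im,d,c=cap('wrist','w1'); print('pin px',px(c,[*p,.063]))
print(move_l([*p,.033],.1,max_force=5))
print(observe()['eef_pos'],observe()['ft_force'])
f0=observe()['ft_force']
for q in np.linspace(.4,1.9,9):
    r=move_l([*pin(q),.033],.1,rotation=rot(jaw(q)),max_force=15)
    o=observe();print(round(q,2),r,(o['ft_force']-f0).round(1),round(o['time_s'],1))
    if r: break
else:
    q=1.98; print(move_l([*pin(q),.033],.04,rotation=rot(jaw(1.9)),max_force=6), observe()['ft_force']-f0)
E
```

```text
[ 0.57907774 -0.04929288] [ 0.50287295 -0.0116388 ] [0.62293477 0.02351893]
pin px [258.98050668 213.75873406]
False
[ 0.50352993 -0.01174115  0.03364838] [0.36365659 0.12631142 0.26702433]
0.4 False [-0.3  0.2 -0.1] 3.1
0.59 False [-0.2 -0.3 -0.6] 3.5
0.78 False [-0.2 -0.5 -0.3] 3.8
0.96 False [ 0.6 -0.  -0. ] 4.2
1.15 False [-0.4  0.1  0.2] 4.5
1.34 False [-0.6  0.4 -0.5] 4.8
1.52 False [-0.9 -0.3  0.2] 5.2
1.71 False [-0.  -0.6  0.2] 5.5
1.9 False [-1.2 -0.5  0.2] 5.8
False [ 0.62872896 -0.43918505 -0.50952208]
```

View pics/w1.png

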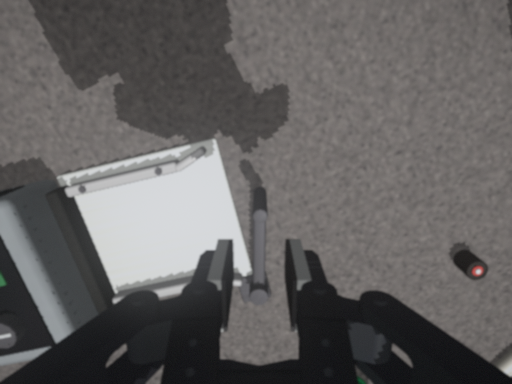

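The wrist view shows the pin between the fingers at about (260,200), predicted (259,214), with the deck and both guides to its left. I lift and check the keeper, and measure the shaker guides from near.

Run:
```python
from h import *
p=observe()['eef_pos']
move_l([*p[:2],.12],.2)
gripper_to(.045)
q=sh(.03,.03)
movep([*q,.2],rot(PSI)); hold(.2)
im,d,c=cap('wrist','w2'); P=cloud(d,c)
np.savez('pics/w2',im=im,d=d,K=c["intrinsics"],T=c["world_from_camera"])
x,y,z=np.moveaxis(P,-1,0)
m=(x>.56)&(y>-.03)&(z>.05)&(z<.07)&(d>0)&(im.max(-1)<110); print('pin',m.sum(),P[m].mean(0) if m.sum() else 0,np.unique(m.nonzero()[0])[[0,-1]])
# shaker-frame coords
ci,s=np.cos(PSI),np.sin(PSI); dx=x-ORG[0];dy=y-ORG[1]; X=ci*dx+s*dy;Y=-s*dx+ci*dy
print('visible Y range near x=0',Y[(abs(X)<.06)&(d>0)].min(),Y[(abs(X)<.06)&(d>0)].max(),'deck z',np.median(z[(abs(X)<.03)&(abs(Y)<.03)]))
for y0 in np.arange(-.055,.06,.01):
    b=(abs(Y-y0)<.005)&(abs(X)<.07)&(z>.0165)&(z<.03)&(d>0); L=X[b&(X<0)];R=X[b&(X>0)]
    print(round(y0,3),len(L),len(R),(L.min(),L.max()) if len(L) else 0,(R.min(),R.max()) if len(R) else 0)
for x0 in np.arange(-.05,.06,.02):
    b=(abs(X-x0)<.008)&(Y>.02)&(Y<.09)&(z>.0035)&(z<.008)&(d>0)&(im.min(-1)>130); print('edge',round(x0,3),b.sum(),Y[b].max() if b.any() else 0)
```

```text
pin 144 [0.61950403 0.0232194  0.06065566] [29 44]
visible Y range near x=0 -0.229277822510252 0.18066432184334183 deck z 0.007445523988478586
-0.055 56 61 (np.float64(-0.05453728676533745), np.float64(-0.04618389997453093)) (np.float64(0.0456966488638377), np.float64(0.05317608093876699))
-0.045 72 65 (np.float64(-0.053907317881121505), np.float64(-0.04589400795805057)) (np.float64(0.0456932563608424), np.float64(0.05296990682190121))
-0.035 73 67 (np.float64(-0.05422425285388346), np.float64(-0.04584147629967912)) (np.float64(0.04635373771301151), np.float64(0.05389667409149161))
-0.025 74 71 (np.float64(-0.053689958213156246), np.float64(-0.04579424564022002)) (np.float64(0.04621710641197435), np.float64(0.05352823065921289))
-0.015 76 73 (np.float64(-0.053905695346423504), np.float64(-0.04539529406895821)) (np.float64(0.046066841935651665), np.float64(0.053367393957696144))
-0.005 77 74 (np.float64(-0.05330258585163754), np.float64(-0.0456872300259256)) (np.float64(0.04681028495715672), np.float64(0.05422459105473486))
0.005 82 75 (np.float64(-0.05349864404168389), np.float64(-0.
[... 339 characters left out ...]
33165107), np.float64(0.054427654083895306))
0.035 75 72 (np.float64(-0.05469386797701074), np.float64(-0.045154592676739824)) (np.float64(0.04725129333231334), np.float64(0.05590409703986083))
0.045 76 68 (np.float64(-0.05765945270833621), np.float64(-0.049142199273328926)) (np.float64(0.05102732693022024), np.float64(0.05947885478684941))
0.055 11 51 (np.float64(-0.05639934436022242), np.float64(-0.052280697274660774)) (np.float64(0.05537933689563668), np.float64(0.06979802939827677))
edge -0.05 358 0.060193703418474936
edge -0.03 613 0.060182163013736946
edge -0.01 596 0.05997341929138574
edge 0.01 603 0.05935700960502974
edge 0.03 597 0.05935828569140769
edge 0.05 379 0.05949940678829728
```

View pics/w2.png

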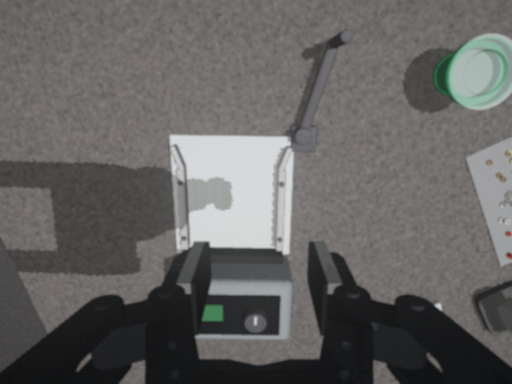

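The keeper points outward at q≈1.86 rad, with its pin at (345,37). The gel cup is clear at (480,72). The shaker fit agrees to under 1 mm, with a yaw correction of -0.5°. Next is the tray from near.

```bash
sed -i 's/^PSI=.*/PSI=np.radians(-12.7); ORG=np.array([.4997,-.0965])/' h.py
python3 - <<'E'
from h import *
a=np.radians(-7.5)
movep([.518,.272,.21],rot(a)); hold(.2)
im,d,c=cap('wrist','w3'); P=cloud(d,c); x,y,z=np.moveaxis(P,-1,0); ok=(d>0)&(abs(x-.512)<.1)&(abs(y-.255)<.085)
r=lambda m:cv2.minAreaRect((P[m][:,:2]*1000).astype(np.float32))
h=ok&(z>.07)&(z<.08)&(im.max(-1)<110); h=cv2.morphologyEx(h.astype(np.uint8),cv2.MORPH_OPEN,np.ones((3,3)))>0
print('handle',h.sum(),r(h),z[h].mean())
t=ok&(z>.012)&(z<.02)&(x>.455)&(x<.57)
print('rim',t.sum(),r(t))
b=ok&(im[...,2]>im[...,0].astype(int)+60)&(z>.02); print('blue',P[b].mean(0),z[b].max(),r(b))
w=ok&(im.min(-1)>110)&(z>.06); print('white',P[w].mean(0) if w.any() else 0)
E
```

```text
handle 0 ((0.0, 0.0), (0.0, 0.0), 0.0) nan
rim 1647 ((509.7039489746094, 251.3995361328125), (110.3181381225586, 84.19393157958984), 83.04955291748047)
blue [0.49389337 0.24479027 0.07003409] 0.08887911980505936 ((493.11431884765625, 243.42266845703125), (16.492673873901367, 21.905391693115234), 68.25804138183594)
white [0.52120198 0.25363547 0.09428273]<stdin>:7: RuntimeWarning: Mean of empty slice.
  ret = ret.dtype.type(ret / rcount)
```

View pics/w3.png

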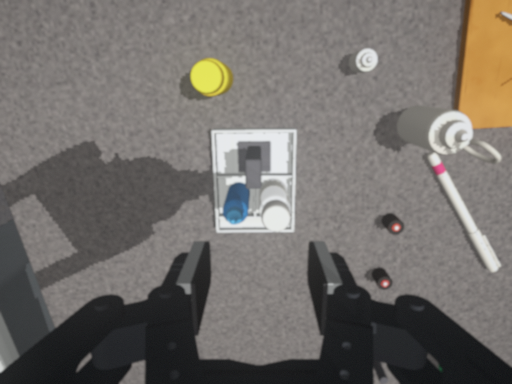

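The tray is seen at (255,180) with the handle (254,150), the blue bottle (236,203) and the white-capped clear bottle (275,205) inside it. The yellow look-alike stands apart at (210,77) and is not meant. The rim fit gives size 110.3x84.2 mm, centre (0.5097, 0.2514) and yaw -6.95°. Next I grasp and slide.

```bash
cat >> h.py <<'E'
ZG=.042
def tray_to(X,Y,dz,feed=.08,**k):  # tray origin in shaker frame, lift dz; gripped at handle
    return move_l([*sh(X,Y+.025),ZG+dz],feed,rotation=rot(PSI),**k)
E
python3 - <<'E'
from h import *
a=np.radians(-6.95); p=[.5127,.2762]
movep([*p,.13],rot(a)); gripper_to(.042)
print(move_l([*p,ZG],.08,max_force=5)); f0=observe()['ft_force']
gripper_to(0,30); o=observe(); print('open',o['opening'],o['ft_force']-f0,o['eef_pos'])
move_l([*p,ZG+.0015],.02); hold(.2); print('lift',observe()['ft_force']-f0)
tray_to(0,.15,.0015); o=observe(); print(o['ft_force']-f0,o['eef_pos'],o['time_s'],o['opening'])
im,d,c=cap('side','s2')
u,v=px(c,[*sh(0,.09),.02]).astype(int); print(u,v)
A=im[max(0,v-110):v+90,max(0,u-130):u+130,::-1]; cv2.imwrite('pics/s2c.png',cv2.resize(A,None,fx=2.5,fy=2.5,interpolation=cv2.INTER_CUBIC))
E
```

```text
False
open 0.01334059223452115 [0.03666433 0.61524159 2.28983158] [0.51321514 0.27639215 0.04261572]
lift [-0.01334955  0.34224818 -2.61867846]
[ 0.21733879  0.18019114 -3.06745403] [0.53812473 0.07446482 0.04348846] 14.9 0.013463651000887783
235 238
```

View pics/s2c.png

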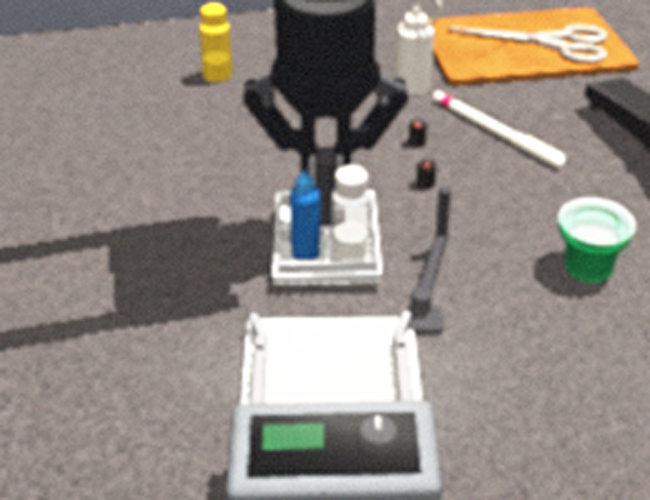

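The tray at (328,235) in the crop is in line with the entrance. Both bottles are standing, and the keeper at (435,255) is clear of it. Next it goes over the step.

Run:
```python
from h import *
F=lambda s,r=None:print(s,r,observe()['ft_force'].round(2),observe()['eef_pos'].round(4),round(observe()['time_s'],1))
tray_to(0,.125,.008,.05); hold(.2); F('up')
F('over',tray_to(0,.055,.008,.06,max_force=12)); hold(.2); F('held')
r=tray_to(0,.055,.003,.01,max_force=3); hold(.4); F('down',r)
```

```text
up None [-0.12  0.14 -3.45] [0.5326 0.05   0.0499] 15.8
over False [ 0.33  0.63 -3.38] [ 0.5174 -0.0182  0.05  ] 17.1
held None [-0.46  0.28 -2.76] [ 0.5173 -0.0182  0.05  ] 17.3
down True [2.3  0.7  5.85] [ 0.5176 -0.0182  0.0484] 18.0
```

Run:
```python
from h import *
F=lambda s,r=None:print(s,r,observe()['ft_force'].round(2),observe()['eef_pos'].round(4),round(observe()['time_s'],1))
tray_to(0,.055,.0063,.02); F('ease')
F('in',tray_to(0,.005,.0065,.06,max_force=12))
F('home',tray_to(0,-.0085,.0065,.02,max_force=6))
e=observe()['eef_pos']; c,s=np.cos(PSI),np.sin(PSI); D=e[:2]-ORG; print('tray y est',-s*D[0]+c*D[1]-.025,'x',c*D[0]+s*D[1])
move_l([e[0],e[1],e[2]-.003],.01,max_force=3); F('set')
hold(.3); gripper_to(.036); hold(.3); F('released')
e=observe()['eef_pos']; move_l([e[0],e[1],.14],.12); 
q=sh(.02,.03); movep([*q,.24],rot(PSI)); hold(.2)
im,d,cc=cap('wrist','w4'); P=cloud(d,cc); x,y,z=np.moveaxis(P,-1,0)
X=c*(x-ORG[0])+s*(y-ORG[1]);Y=-s*(x-ORG[0])+c*(y-ORG[1])
t=(d>0)&(abs(X)<.0445)&(Y>-.075)&(Y<.07)&(z>.018)&(z<.027)&(im.min(-1)>90)
print('rim',t.sum(),cv2.minAreaRect((np.stack([X[t],Y[t]],-1)*1000).astype(np.float32)))
tt=t&(abs(X)<.038); print('tail Y',np.percentile(Y[tt],[1,99]))
h=(d>0)&(abs(X)<.02)&(Y>-.01)&(Y<.05)&(z>.077)&(z<.086)&(im.max(-1)<120); print('handle top',h.sum(),X[h].mean(),Y[h].mean())
```

```text
ease None [1.28 0.87 2.54] [ 0.5176 -0.0184  0.0485] 18.3
in False [-1.16 -2.99  4.69] [ 0.5061 -0.0681  0.0486] 19.3
home True [0.21 0.69 3.21] [ 0.5061 -0.0683  0.0486] 19.5
tray y est 0.0039030519599509463 x 2.716904565924251e-05
set None [-1.25  0.1   3.83] [ 0.5061 -0.0683  0.0485] 19.8
released None [-0.86 -0.41 -0.47] [ 0.5062 -0.0684  0.0486] 20.7
rim 1414 ((0.24637222290039062, -6.733467102050781), (86.94718933105469, 130.93569946289062), 0.20099610090255737)
tail Y [-0.05032106  0.05862837]
handle top 72 -0.0014853843298474215 0.03444159367264727
```

View pics/w4.png

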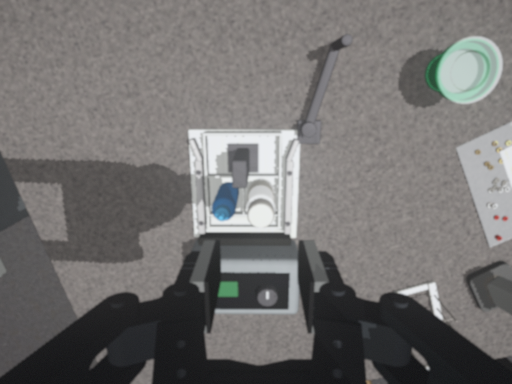

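The tray at (243,180) is between the guides with both bottles standing, but it stopped about 9 mm short of the back stop: estimated y is +0.004, confirmed by the tail at 0.0586. The force limit tripped early, on friction. I regrip with less load and push home.

Run:
```python
from h import *
F=lambda s,r=None:print(s,r,observe()['ft_force'].round(2),observe()['eef_pos'].round(4),round(observe()['time_s'],1))
c,s=np.cos(PSI),np.sin(PSI)
p=sh(0,.0288)
movep([*p,.14],rot(PSI)); gripper_to(.036); F('down',move_l([*p,ZG+.0065],.1,max_force=5))
gripper_to(0,30); tray_to(0,.0038,.0072,.02); F('grip')
F('home',tray_to(0,-.009,.0072,.025,max_force=15))
e=observe()['eef_pos']; D=e[:2]-ORG; print('tray y est',-s*D[0]+c*D[1]-.025)
move_l([e[0],e[1],ZG+.005],.01,max_force=3); hold(.3);F('set'); gripper_to(.036); hold(.3); F('released')
e=observe()['eef_pos']; move_l([e[0],e[1],.14],.12); 
q=sh(.02,.03); movep([*q,.24],rot(PSI)); hold(.2)
im,d,cc=cap('wrist','w5'); P=cloud(d,cc); x,y,z=np.moveaxis(P,-1,0)
X=c*(x-ORG[0])+s*(y-ORG[1]);Y=-s*(x-ORG[0])+c*(y-ORG[1])
tt=(d>0)&(abs(X)<.038)&(Y>-.075)&(Y<.07)&(z>.018)&(z<.027)&(im.min(-1)>90); print('rim Y',np.percentile(Y[tt],[1,99]))
for x0 in(-.03,-.015,.0,.015,.03):
    b=tt&(abs(X-x0)<.006)&(Y>.02); print(x0,Y[b].max(),z[b].mean())
```

```text
down False [ 1.07 -0.23  0.23] [ 0.5067 -0.0686  0.0492] 24.1
grip None [0.06 0.84 2.06] [ 0.5061 -0.0684  0.0493] 24.7
home True [1.91 2.84 1.29] [ 0.5043 -0.0775  0.0495] 25.1
tray y est -0.005477829045450189
set None [-1.83 -1.21  4.63] [ 0.5044 -0.0774  0.0493] 25.6
released None [ 0.27 -0.44  0.12] [ 0.5043 -0.0767  0.049 ] 26.3
rim Y [-0.06175747  0.04955246]
-0.03 0.04966572247200739 0.023181159163789787
-0.015 0.04965764428154547 0.02311243873518103
0.0 0.04954556598372319 0.022289788035521257
0.015 0.04950149973839535 0.02289493467228382
0.03 0.049574753279714306 0.02279832118659354
```

The tray is home at y≈-5.5 mm and straight. Next I shut the keeper with closed fingers from outside.

Run:
```python
from h import *
def at(q,off): return pin(q)+off*np.array([np.cos(jaw(q)),np.sin(jaw(q))])
T=lambda:round(observe()['time_s'],1)
movep([*at(1.88,.036),.13],rot(jaw(1.88))); gripper_to(0)
print(move_l([*at(1.88,.036),.033],.1,max_force=5)); f0=observe()['ft_force']
for q in np.linspace(1.8,.05,10):
    r=move_l([*at(q,.020),.033],.1,rotation=rot(jaw(q)),max_force=15); print(round(q,2),r,(observe()['ft_force']-f0).round(1))
    if r: break
if not r: print('end',move_l([*at(0,.0165),.033],.03,rotation=rot(jaw(0)),max_force=5),observe()['ft_force']-f0,T())
e=observe()['eef_pos']; b=e[:2]+.03*np.array([np.cos(jaw(0)),np.sin(jaw(0))])
move_l([*b,.033],.1); move_l([*b,.15],.15)
movep([*sh(.0,.06),.26],rot(PSI)); gripper_to(.07); hold(.3)
im,d,cc=cap('wrist','w6'); P=cloud(d,cc); x,y,z=np.moveaxis(P,-1,0)
c,s=np.cos(PSI),np.sin(PSI);X=c*(x-ORG[0])+s*(y-ORG[1]);Y=-s*(x-ORG[0])+c*(y-ORG[1])
tt=(d>0)&(abs(X)<.038)&(Y>.02)&(Y<.055)&(z>.018)&(z<.027)&(im.min(-1)>90); print('tail',np.percentile(Y[tt],99))
m=(d>0)&(Y>.05)&(Y<.11)&(abs(X)<.06)&(z>.04)&(z<.068); print('pin',m.sum(),X[m].mean(),Y[m].mean(),'q',np.arctan2(Y[m].mean()-.063,.068-X[m].mean()),T())
im2,_,c2=cap('side'); u,v=px(c2,[*sh(0,.02),.02]).astype(int); A=cv2.resize(im2[v-90:v+90,u-80:u+80],(460,518),interpolation=cv2.INTER_CUBIC)
B=im[60:384,100:420]; cv2.imwrite('pics/f.png',np.hstack([cv2.resize(B,(340,344)),A[:344]])[...,::-1] if 0 else cv2.hconcat([A,cv2.resize(B,(340,518))])[...,::-1])
```

```text
False
1.8 False [-0.1  0.7 -1.1]
1.61 False [-0.8  1.   0.5]
1.41 False [ 0.5  0.4 -1. ]
1.22 False [ 0.2  0.3 -0.5]
1.02 False [-0.9  1.  -0.3]
0.83 False [-0.5  0.6 -0.1]
0.63 False [ 0.5  0.9 -1.1]
0.44 False [-0.6  0.8  0.1]
0.24 False [0.8 0.6 0.1]
0.05 False [-0.5  0.5  0.1]
end True [0.1471994  4.39263664 2.46361233] 34.0
tail 0.049910936060483045
pin 108 -0.01651763033648861 0.06422708215852108 q 0.014517633127302618 37.7
```

View pics/f.png

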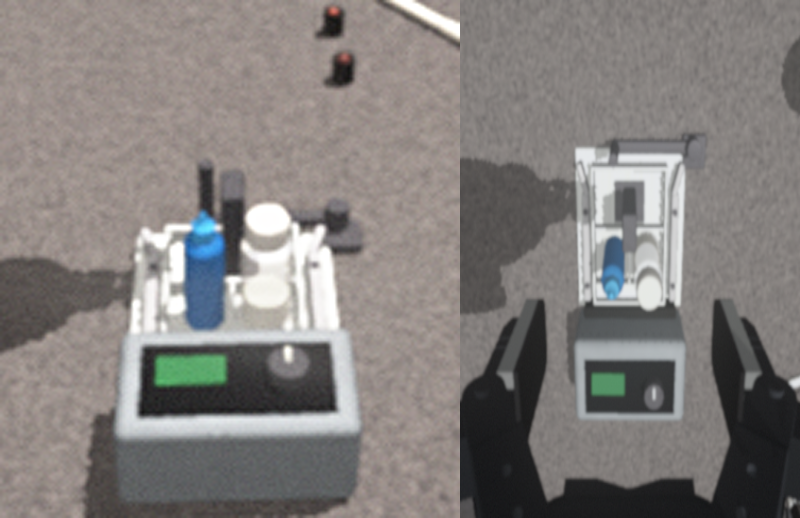

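The final view shows the keeper shut across the entrance (right panel, about (650,150)). The tray is home with both bottles upright, and the arm is clear. I hand it in.

```bash
python3 -c "
from plant import *
job_done()"
```

```text
the job is handed in; nothing more can be done
```

I swung the keeper open, slid the tray over the step, home between the guides, and shut the keeper behind it. I then handed the job in at about 38 s; no verdict was reported.

- **Keeper:** It measured about 1.86 rad when open, just short of the 1.9 rad stop, and about 0.015 rad after shutting.
- **Tray:** It was pressed onto the deck half across the step at y ≈ 55 mm, then pushed home. The last check put it at y ≈ -5 mm and straight, with both bottles upright.
- **First push:** It stopped about 9 mm short because the force limit tripped on friction. I re-gripped the handle and pushed it home.
- **Other things on the table:** I planned the moves to clear them and saw no contact. I did not measure their positions again at the end.

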